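# Set the bench stirrer going

### The arm

A 6-joint arm with a two-finger parallel gripper is mounted at the origin on a cart in front of the work surface, level with it; the furniture and walls round the work are solid. World frame = base frame: x ahead of the robot, y to its left, z up, the work surface at z = 0. Lengths are in mm, angles in rad, forces in N, time in s.
With the tool pointing down it reaches from about 350 to 975 mm from the base axis. Payload 7.1 kg.
Tool frame: the origin (TCP) lies at the very end of the fingers, on their centre line; the grasp point (between the pads) lies 19 mm behind it (ctrl.grip_point_offset is the distance from the TCP to the grasp point, in mm); z points along the fingers, y is the direction in which the jaws open and shut (so a half turn about z gives the same grasp; the last joint's range is limited). The gripper opens to 88 mm and grips with 3 to 60 N. Pads are 20 mm wide; open, the fingers measure 115 mm over their backs; the gripper's body (75 mm by 178 mm) begins 61 mm behind the grasp point.
Start: joints at [1.121, 0.423, 1.63, -0, 1.089, -0.019], TCP at [260.966, 567.892, 192.375] pointing down, gripper open.
Joint ranges: [-3, 3], [-0.9, 2.11], [0.09, 2.58], [-1.31, 4.45], [0.11, 2.69], [-2.54, 2.54]. Speed limits (rad/s): [2.39, 2.39, 3.01, 3.14, 3.14, 3.14].

### API

Orientations are given as a rotation vector (axis times angle).
In Python, from workcell import ctrl gives the robot as it stands.
- The arm moves only by the tool move_arm, never from a script. Its argument "increments" is one flat list of numbers, 5 for each row, row after row: the closure in counts, from 0 (fully open) to 255 (shut), then the shift along the tool's x, y, z in mm, then the turn about the tool's z in degrees. In form: [grip, dx, dy, dz, yaw, grip, dx, dy, dz, yaw, ...]. A call has 1 to 12 rows; each row is the pose to reach, as a shift and turn from the pose measured when the call began, along the tool's axes at that moment; what a row does not reach only later rows make up. A row lasts 1/8 s, in which the tool goes at most 62.5 mm and 10.7 degrees, less where a joint would pass 70% of its speed; a pose out of reach is approached as far as the arm can. A call with a gripper value outside its range is refused whole. The fingers move at their own pace and stop on an object; the grip force is fixed at half the most. Time passes only in rows, so rows that repeat a pose let the fingers close. It gives the time, the measured TCP pose, the force and the opening at its end, in the units of the state.
- ctrl.get_obs(): the state, without advancing time (a new reading comes with each control period).
- ctrl.get_image(name): name is "side" or "top"; returns a dict with "frame" (420x560x3 uint8, red, green, blue), "vertical_fov" (degrees; the focal length in pixels is half the picture's height over the tangent of half this angle, whatever the lens; pixels are square), "cx", "cy" (the principal point, pixels), "pose" (4x4, takes a point from camera to world coordinates). Camera axes: x right, y down, z forward; pixel columns grow to the right and rows downward; lengths in mm; the calibration is good to about 2 mm. A picture is of the moment at which its call begins. There is no depth.
- ctrl.close_job(): hands the job in, once; it reports no verdict.
The state is a dict: "t": time; "qpos": joint angles; "qvel": joint speeds; "joint_torque": joint torques, N m; "ee_pos": TCP position; "orientation": TCP orientation; "ft_force": force on the tool from outside, world axes, zero at the start; "moment": the same for the moment, N m; "width": finger opening in mm.
Only numpy, scipy, OpenCV 4.12 (cv2) and the standard library are available. Lean on these libraries where they do the work, as an engineer would, in place of code of your own. Each camera call takes 0.05 s, during which the arm holds its last target.

### The job

Set the stirrer going by pressing its controls with the closed fingertips in this order: tip the long rocker switch right over by pressing its raised far end, then press the round key fully home so that it stays down, then press the crosswise bar key right down and let it come up again. Do not press the square key, and do not pick up or shift the flask on the plate or the beaker and bottle standing beside the stirrer.

Things in the scene. Friction and masses are not known exactly. Their poses are not given: they have to be found in the camera images.
- stirrer: White low lab stirrer, fixed: 290 (x) x 220 (y) mm, flat deck 55 mm up; round metal plate (132 mm across, top 75 mm up) centred at x +65 mm. Origin: centre of the underside, at worktop height; z up; +x points from the controls to the plate, away from the robot. Four controls, square to it, in a row at x -95, y -72, -24, 24, 72 mm; which is where varies.
- rocker_far (a point): Pressing point on top of the rocker's raised far half, 18 mm in the stirrer's +x from the rocker's middle; moves with it: starts about 75 mm above the worktop and goes down about 7 mm. White rocker in a black frame, 24 mm wide, 52 mm long fore and aft, shallow V-shaped top, pivot under its middle 63 mm above the worktop. One of four places in the row, 48 mm apart.
- rocker (a joint): Rocker angle, rad: about 0 = off (far end raised), 0.4 = fully over (far end down). It takes about 3 N at the pressing point and stays where it is left.
- round_key_top (a point): Point at the centre of the flat top of the round key (white, 25 mm across, in a round black frame). At rest the top is 69 mm above the worktop (14 mm above the deck). Its frame is fixed to the stirrer's deck in one of four places in a row, 48 mm apart.
- round_key (a joint): Travel of the round key downward, m: about 0 = up, 0.006 = fully home. Takes about 3 N all the way and stays down where it is left (latching key).
- bar_key_top (a point): Point at the centre of the flat top of the bar key (white, 34 mm long across the stirrer (along its y), 14 mm wide, in an oblong black frame). At rest the top is 69 mm above the worktop (14 mm above the deck). Its frame is fixed to the stirrer's deck in one of four places in a row, 48 mm apart.
- bar_key (a joint): Travel of the bar key downward, m: 0 = up, 0.006 = fully down. Spring key: about 1.5 N to start, 5 N at the bottom; springs back up.
- square_key_top (a point): Point at the centre of the flat top of the square key (white, 22 x 22 mm, in a square black frame), not to be pressed. At rest the top is 69 mm above the worktop (14 mm above the deck). Its frame is fixed to the stirrer's deck in one of four places in a row, 48 mm apart.
- square_key (a joint): Travel of the square key downward, m: 0 = up, 0.006 = fully down. Spring key as the bar key.
- flask: Clear conical flask standing on the stirrer's plate, 62 mm across, 84 mm high (top about 159 mm above the worktop). Origin: centre of its underside, z up.
- beaker: Clear beaker on the worktop to the left of the stirrer, 54 mm across, 67 mm high. Origin: centre of its underside.
- bottle: Dropper bottle with a dark red rubber bulb on the worktop to the right of the stirrer, 46 mm across, 115 mm high. Origin: centre of its underside.
Mind the look-alikes: they are no part of the job. What is shaped like the beaker but turquoise is not meant.

How it is judged:
By the outcome, as a careful person would: the job done as asked, in the order asked, and still so for the second after the job is handed in, with the robot touching nothing.
It also fails if it takes over 38 s, if anything falls off the work surface, if the arm or the gripper's body presses on something with over 40 N, if the wrist force passes 120 N, or if a joint passes its speed limit or range.

## Working session

There is one attempt and no reset: what is moved stays moved. The work goes in short steps, Python scripts to look and compute and a tool call to move; the robot and the scene stay as the last step left them, time stands still between calls to the robot, and variables do not carry over. Pictures are saved under pics/ and viewed, and the job is handed in when it is done.

Besides the shell and the picture viewer there is one more tool, called after "Request:" by a JSON object that holds its "op" and its "data". move_arm: Moves the arm, as the interface text tells. Its arguments: {"type":"object","properties":{"increments":{"type":"array","items":{"type":"number"}}},"required":["increments"]}

```bash
mkdir -p pics; python3 - <<'E'
from workcell import ctrl
import cv2,pickle
o=ctrl.get_obs();print({k:o[k] for k in('t','ee_pos','orientation','ft_force','width')})
for n in('side','top'):
    d=ctrl.get_image(n);pickle.dump(d,open(n+'.pkl','wb'));cv2.imwrite(f'pics/{n}0.png',d['frame'][:,:,::-1]);print(n,d['vertical_fov'],d['cx'],d['cy'],d['pose'], [k for k in d])
E
```

```text
{'t': 0.0, 'ee_pos': array([260.71458865, 567.37162852, 191.62774456]), 'orientation': array([-6.71363403e-01, -3.06868489e+00,  2.29987814e-03]), 'ft_force': array([ 0.42146135, -0.00263074, -0.34559847]), 'width': 87.87420425688316}
side 44.069575023635295 271.72773885150855 208.61769966569338 [[-9.98077532e-01 -3.83672975e-03  6.18588719e-02  5.37485340e+02]
 [-5.92710284e-02  3.50823822e-01 -9.34563851e-01  1.22197500e+03]
 [-1.81158969e-02 -9.36433621e-01 -3.50376781e-01  4.98444244e+02]
 [ 0.00000000e+00  0.00000000e+00  0.00000000e+00  1.00000000e+00]] ['frame', 'vertical_fov', 'cx', 'cy', 'pose']
top 50.63464018657452 277.5434158466393 210.88951313260017 [[ 2.37363748e-02 -9.94373964e-01  1.03232768e-01  5.05394302e+02]
 [-9.99684578e-01 -2.27611392e-02  1.06148817e-02  6.71778012e+01]
 [-8.20546654e-03 -1.03452165e-01 -9.94600583e-01  9.92904897e+02]
 [ 0.00000000e+00  0.00000000e+00  0.00000000e+00  1.00000000e+00]] ['frame', 'vertical_fov', 'cx', 'cy', 'pose']
```

View pics/side0.png

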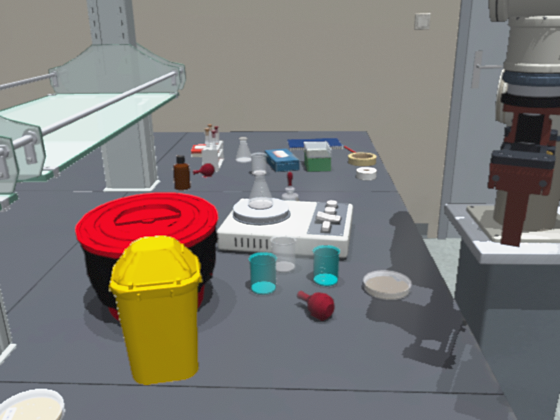

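View pics/top0.png

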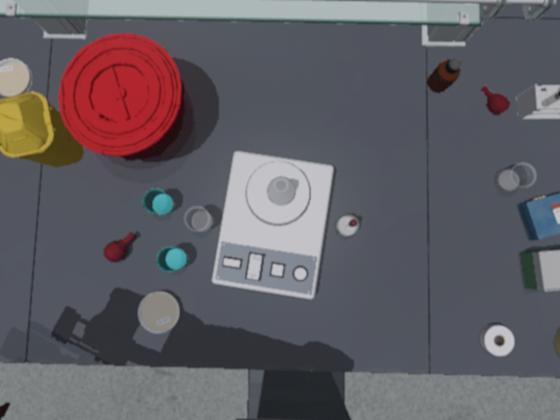

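The top view shows the stirrer at about (272,225). Its control row from left to right is bar (232,263), rocker (255,266), square (278,270) and round (301,273). The side view has the stirrer at (287,226). I'll enlarge both to confirm.

```bash
python3 - <<'E'
import cv2,pickle,numpy as np
t=pickle.load(open('top.pkl','rb'))['frame'][140:305,200:345,::-1]
s=pickle.load(open('side.pkl','rb'))['frame'][190:260,210:365,::-1]
t=cv2.resize(t,None,fx=3.6,fy=3.6,interpolation=2);s=cv2.resize(s,None,fx=5,fy=5,interpolation=2)
cv2.imwrite('pics/t1.png',t);cv2.imwrite('pics/s1.png',s)
E
```

```text
(no output)
```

View pics/t1.png

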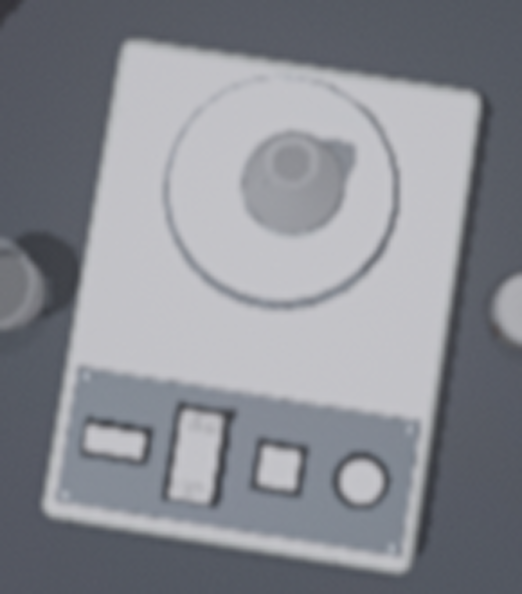

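View pics/s1.png

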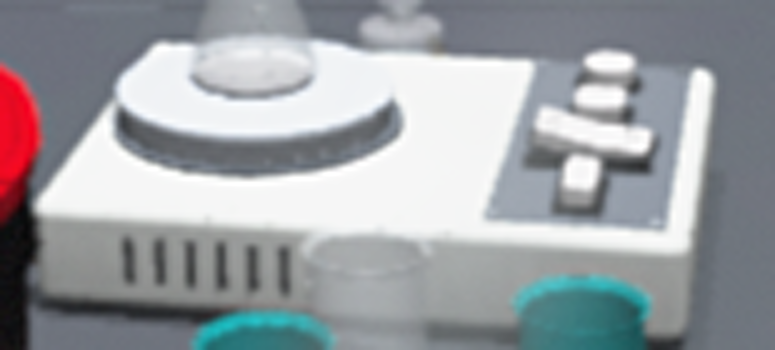

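```bash
cat > h.py <<'E'
import numpy as np,pickle
from scipy.optimize import least_squares
def proj(d,P):
    T=d['pose'];f=d['frame'].shape[0]/2/np.tan(np.radians(d['vertical_fov'])/2)
    c=(np.atleast_2d(P)-T[:3,3])@T[:3,:3]
    return np.c_[f*c[:,0]/c[:,2]+d['cx'],f*c[:,1]/c[:,2]+d['cy']]
def W(p,L):
    L=np.atleast_2d(L).astype(float);c,s=np.cos(p[2]),np.sin(p[2])
    return np.c_[p[0]+c*L[:,0]-s*L[:,1],p[1]+s*L[:,0]+c*L[:,1],L[:,2]]
E
python3 - <<'E'
from h import *
t=pickle.load(open('top.pkl','rb'));s=pickle.load(open('side.pkl','rb'))
L=np.array([[-95,72,69],[-95,-24,69],[-95,-72,69],[145,110,55],[145,-110,55],[-145,-110,55],[-145,110,55]])
pt=(np.array([[115,441],[278,468],[360,480],[122,40],[483,90],[409,575],[42,517]])+.5)/3.6-.5+[200,140]
# side: bar, square, round tops
Ls=np.array([[-95,72,69],[-95,-24,69],[-95,-72,69]])
ps=(np.array([[581,174],[601,96],[611,63]])+.5)/5-.5+[210,190]
ft=lambda p:(proj(t,W(p,L))-pt).ravel(); fs=lambda p:(proj(s,W(p,Ls))-ps).ravel()
for n,f in(('top',ft),('side',fs),('both',lambda p:np.r_[ft(p),fs(p)])):
    r=least_squares(f,[480,70,0.]);print(n,r.x,np.degrees(r.x[2]),np.round(r.fun,1))
p=r.x;p=least_squares(ft,p).x
for n,l in dict(rock=[-77,24,75],rockmid=[-95,24,63],round=[-95,-72,69],bar=[-95,72,69],sq=[-95,-24,69]).items():print(n,W(p,l).round(1), proj(t,W(p,l)),proj(s,W(p,l)))
from workcell import ctrl
from scipy.spatial.transform import Rotation as R
o=ctrl.get_obs();print(R.from_rotvec(o['orientation']).as_matrix().round(3))
E
```

```text
top [ 5.76427389e+02  8.64204374e+01 -1.31243087e-01] -7.519674981728753 [-0.3  0.4  0.2  0.1  0.5  0.4 -0.6 -1.7  0.2 -0.2  1.1  0.6 -1.1  0.2]
side [ 5.74033172e+02  8.81120989e+01 -1.38095747e-01] -7.912303453960008 [-0.  -0.1  0.1  0.2 -0.1 -0.1]
both [ 5.75793810e+02  8.65266507e+01 -1.31694092e-01] -7.54551563598023 [-0.4  0.7  0.2  0.4  0.4  0.8 -0.6 -1.4  0.2  0.1  1.   0.9 -1.2  0.4
 -0.6 -0.5 -0.7 -0.2 -1.  -0.4]
rock [[503.2 120.3  75. ]] [[255.3715419  257.50343962]] [[319.01321848 213.10177172]]
rockmid [[485.4 122.6  63. ]] [[254.3261375  266.09418547]] [[326.86475453 218.44775248]]
round [[472.8  27.5  69. ]] [[300.1001646  273.40292906]] [[330.53204388 201.76998957]]
bar [[491.7 170.2  69. ]] [[231.26341786 262.54159365]] [[324.89556978 223.92160944]]
sq [[479.1  75.1  69. ]] [[277.09680561 269.77336768]] [[328.78914425 208.61967068]]
[[-0.909  0.418 -0.001]
 [ 0.418  0.909 -0.001]
 [ 0.    -0.001 -1.   ]]
```

```bash
cat >> h.py <<'E'
P=np.array([575.5,86.9,-.133])
def delta(Lxyz):
    from workcell import ctrl
    from scipy.spatial.transform import Rotation as R
    o=ctrl.get_obs();M=R.from_rotvec(o['orientation']).as_matrix()
    a=np.degrees(np.arctan2(M[1,0],M[0,0]));want=np.degrees(P[2])+180
    yaw=-((want-a+180)%360-180)
    w=W(P,Lxyz)[0]
    print('t',o['t'],'ee',o['ee_pos'].round(1),'F',o['ft_force'].round(1),'target',w.round(1),'d',(M.T@(w-o['ee_pos'])).round(1),'yaw',round(yaw,1),'w',round(o['width'],1))
E
python3 -c "
from h import *
delta([-74,24,160]);delta([-74,24,95])"
```

```text
t 0.1 ee [260.7 567.4 191.7] F [ 0.3 -0.1 -0.1] target [505.3 120.5 160. ] d [-408.9 -303.9   32.1] yaw -17.1 w 87.9
t 0.1 ee [260.7 567.4 191.7] F [ 0.3 -0.1 -0.1] target [505.3 120.5  95. ] d [-408.9 -303.8   97.1] yaw -17.1 w 87.9
```

Request:
{"op": "move_arm", "data": {"increments": [255,-34,-25,0,-2,255,-75,-56,0,-4,255,-116,-86,0,-6,255,-157,-116,5,-8,255,-198,-147,10,-10,255,-239,-177,15,-12,255,-280,-208,20,-14,255,-321,-238,25,-16,255,-362,-269,30,-17,255,-395,-293,32,-17,255,-409,-304,32,-17,255,-409,-304,32,-17]}}

```text
t: 1.6
ee_pos: [505.5, 119.9, 159.9]
orientation: [-0.213, -3.133, 0.002]
ft_force: [-0.5, -0.2, -0.3]
width: 0.0
```

```bash
python3 -c "
from h import *
delta([-74,24,95])"
```

```text
t 1.6 ee [505.5 119.9 159.9] F [-0.5 -0.2 -0.3] target [505.3 120.5  95. ] d [ 0.2  0.7 64.9] yaw -0.2 w 0.0
```

Request:
{"op": "move_arm", "data": {"increments": [255,0,1,20,0,255,0,1,45,0,255,0,1,65,0,255,0,1,70,0,255,0,1,70,0]}}

```text
t: 2.22
ee_pos: [505.2, 121.6, 90.1]
orientation: [-0.212, -3.133, 0.002]
ft_force: [-0.1, 0.5, 0.2]
width: 0.7
```

```bash
python3 - <<'E'
from h import *
delta([-74,24,70])
from workcell import ctrl
import cv2
a=ctrl.get_image('top')['frame'][200:310,190:340,::-1];b=ctrl.get_image('side')['frame'][150:260,210:360,::-1]
cv2.imwrite('pics/c2.png',np.vstack([cv2.resize(i,None,fx=2.7*2/1.0*.5*1.0,fy=2.7,interpolation=2) for i in(a,b)]))
E
```

```text
t 2.225 ee [505.2 121.6  90.1] F [-0.1  0.5  0.2] target [505.3 120.5  70. ] d [-0.3 -1.1 20.1] yaw -0.1 w 0.7
```

View pics/c2.png

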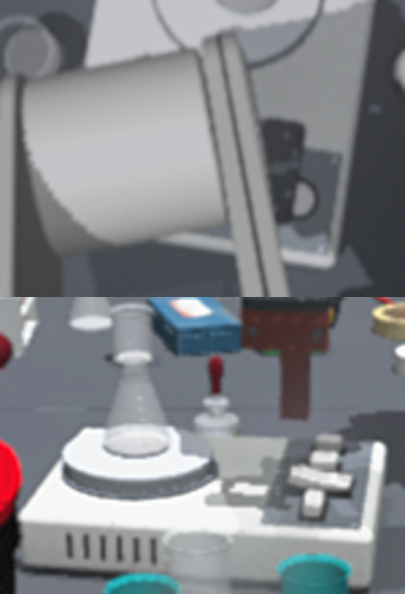

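The side view shows the closed fingertips at crop (295,415), above the rocker's far (left) end and clear of the flask. I'll press now.

Request:
{"op": "move_arm", "data": {"increments": [255,0,-1,8,0,255,0,-1,13,0,255,0,-1,15,0,255,0,-1,17,0,255,0,-1,19,0,255,0,-1,20,0,255,0,-1,20,0]}}

```text
t: 3.2
ee_pos: [505.8, 120.4, 70.7]
orientation: [0.213, 3.134, -0.001]
ft_force: [-0.1, -0.4, -0.2]
width: 0.7
```

Request:
{"op": "move_arm", "data": {"increments": [255,0,0,1,0,255,0,0,2,0,255,0,0,2,0]}}

```text
t: 3.58
ee_pos: [505.7, 120.4, 68.6]
orientation: [-0.212, -3.134, 0.001]
ft_force: [-0.1, 0.3, 1.2]
width: 0.1
```

Request:
{"op": "move_arm", "data": {"increments": [255,0,0,1,0,255,0,0,2,0,255,0,0,2,0]}}

```text
t: 3.95
ee_pos: [505.6, 120.4, 66.5]
orientation: [-0.212, -3.134, 0.001]
ft_force: [-0.3, -0.2, -0.5]
width: 0.5
```

```bash
python3 - <<'E'
from h import *
from workcell import ctrl
import cv2
d=ctrl.get_image('side');b=d['frame'][170:250,270:370,::-1]
cv2.imwrite('pics/c3.png',cv2.resize(b,None,fx=7,fy=7,interpolation=2))
print(proj(d,ctrl.get_obs()['ee_pos']),(proj(d,ctrl.get_obs()['ee_pos'])-[270,170])*7)
E
```

```text
[[317.88105643 216.58593273]] [[335.16739502 326.1015291 ]]
```

View pics/c3.png

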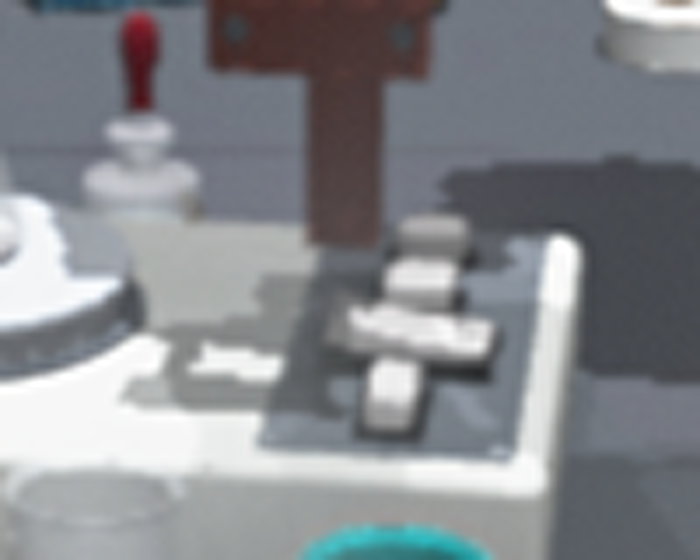

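```bash
python3 - <<'E'
from h import *
from workcell import ctrl
import cv2
d=ctrl.get_image('side');t=ctrl.get_image('top');
e=np.array([260.7,567.4,191.6]);ty=np.array([.418,.909,0])
for k in(-50,0,50):print(k,proj(d,e+ty*k),proj(t,e+ty*k))
print(proj(t,ctrl.get_obs()['ee_pos']),proj(t,ctrl.get_obs()['ee_pos']+[0,0,80]))
cv2.imwrite('pics/t4.png',cv2.resize(t['frame'][120:320,160:380,::-1],None,fx=3,fy=3,interpolation=2))
s=pickle.load(open('side.pkl','rb'))['frame']
cv2.imwrite('pics/s4.png',cv2.resize(s[120:260,420:560,::-1],None,fx=4,fy=4,interpolation=2))
E
```

```text
-50 [[511.96619001 238.56065907]] [[ 17.08663611 403.86874592]]
0 [[508.65152344 252.04067623]] [[ -7.70214141 390.74921913]]
50 [[504.92378939 267.2005476 ]] [[-32.32304574 377.71853968]]
[[255.61302848 256.3006753 ]] [[253.1955244  256.22872393]]
```

View pics/t4.png

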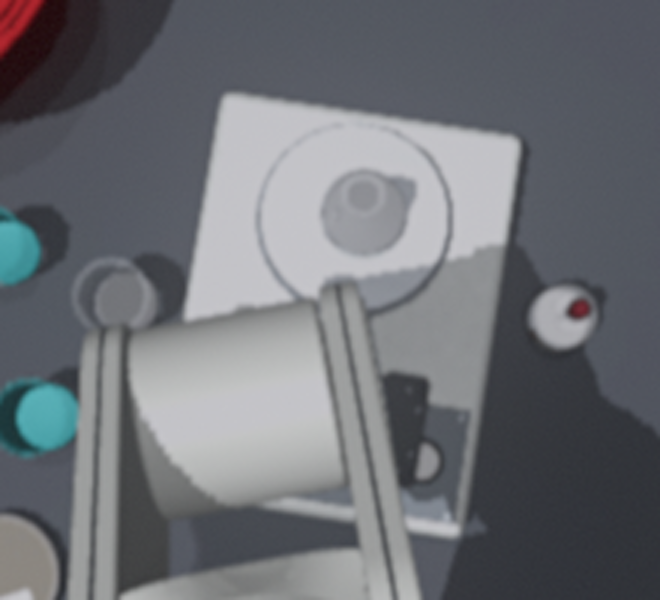

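View pics/s4.png

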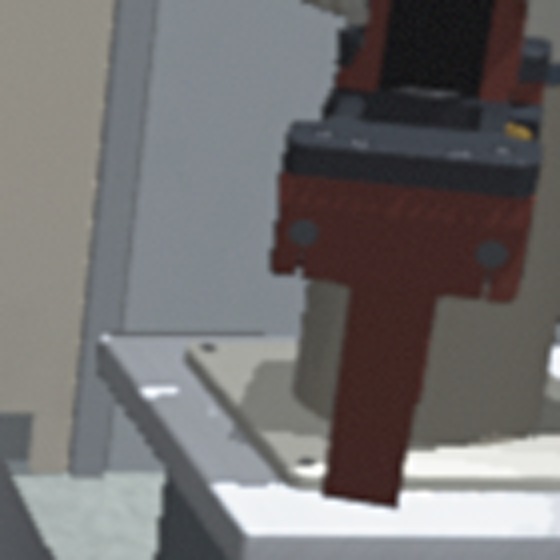

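```bash
python3 - <<'E'
from h import *
from workcell import ctrl
from scipy.spatial.transform import Rotation as R
d=pickle.load(open('side.pkl','rb'));t=pickle.load(open('top.pkl','rb'))
o=ctrl.get_obs();M=R.from_rotvec(o['orientation']).as_matrix();e=o['ee_pos']
print(o['ft_force'],o['joint_torque'].round(1))
for z in(-80,-110,-140,-170,-200,-230):
    for n,xs,y in(('right',(37.5,-37.5),-89),('left',(37.5,-37.5),89)):
        print(z,n,[ (proj(t,e+M@[x,y,z])[0].round(0),proj(d,e+M@[x,y,z])[0].round(0)) for x in xs])
for z in(0,-20,-30,-40):print('tip near',z,[proj(d,e+M@[x,13,z])[0].round(1) for x in(-10,10)])
E
```

```text
[ 0.49906518 -0.3036011   0.47354718] [  0.  -47.9 -18.7   0.    0.1  -0. ]
-80 right [(array([296., 284.]), array([338., 172.])), (array([303., 244.]), array([307., 171.]))]
-80 left [(array([204., 268.]), array([332., 197.])), (array([210., 229.]), array([296., 195.]))]
-110 right [(array([297., 284.]), array([339., 160.])), (array([303., 244.]), array([307., 159.]))]
-110 left [(array([201., 269.]), array([332., 183.])), (array([208., 228.]), array([295., 181.]))]
-140 right [(array([298., 286.]), array([339., 147.])), (array([304., 243.]), array([307., 146.]))]
-140 left [(array([198., 269.]), array([332., 169.])), (array([205., 227.]), array([295., 167.]))]
-170 right [(array([298., 287.]), array([339., 135.])), (array([305., 243.]), array([307., 134.]))]
-170 left [(array([194., 270.]), array([333., 154.])), (array([202., 226.]), array([295., 153.]))]
-200 right [(array([299., 288.]), array([340., 122.])), (array([306., 242.]), array([307., 121.]))]
-200 left [(array([191., 270.]), array([333., 139.])), (array([199., 225.]), array([295., 138.]))]
-230 right [(array([300., 289.]), array([340., 108.])), (array([307., 241.]), array([307., 108.]))]
-230 left [(array([187., 271.]), array([334., 124.])), (array([195., 223.]), array([295., 123.]))]
tip near 0 [array([312.8, 218.4]), array([321.7, 218.9])]
tip near -20 [array([312.9, 210.1]), array([321.8, 210.6])]
tip near -30 [array([312.9, 205.9]), array([321.9, 206.4])]
tip near -40 [array([313. , 201.7]), array([321.9, 202.1])]
```

The side view shows the fingertip bottom at crop (343,243), but the reported TCP projects to (335,326). So the real tip is about 33 mm above the reported height, which agrees with the lack of contact force. The top view shows x and y are fine. I'll go on down in small steps, watching the force.

Request:
{"op": "move_arm", "data": {"increments": [255,0,0,5,0,255,0,0,10,0,255,0,0,14,0,255,0,0,16,0,255,0,0,16,0]}}

```text
t: 4.72
ee_pos: [505.6, 120.3, 50.4]
orientation: [-0.212, -3.134, 0.001]
ft_force: [-1.2, 0.1, 0.1]
width: 0.4
```

```bash
python3 - <<'E'
from h import *
delta([-74,24,70])
from workcell import ctrl
import cv2
d=ctrl.get_image('side');b=d['frame'][170:250,270:370,::-1]
cv2.imwrite('pics/c5.png',cv2.resize(b,None,fx=7,fy=7,interpolation=2))
E
```

```text
t 4.725 ee [505.6 120.3  50.4] F [-1.2  0.1  0.1] target [505.3 120.5  70. ] d [  0.3   0.1 -19.6] yaw -0.1 w 0.4
```

View pics/c5.png

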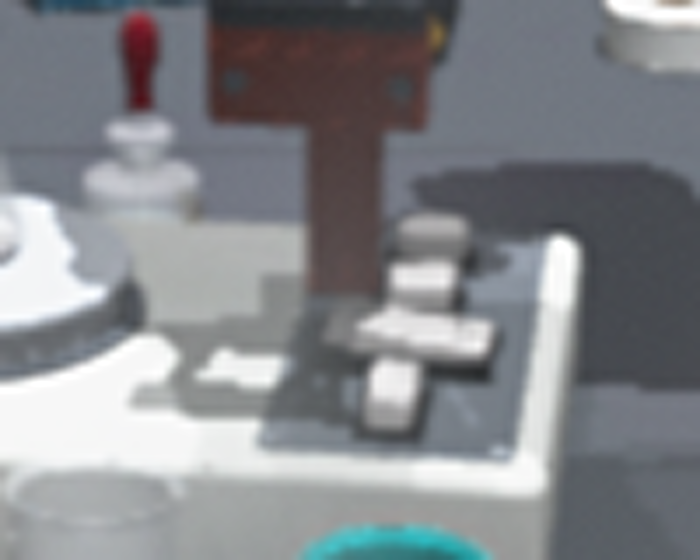

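The tip at crop (343,296) is now just above the rocker's far end, which spans about (335..380, 305). I'll shift 3 mm nearer and press in small steps.

Request:
{"op": "move_arm", "data": {"increments": [255,3,0,2,0,255,3,0,4,0,255,3,0,6,0,255,3,0,8,0,255,3,0,8,0]}}

```text
t: 5.4
ee_pos: [503.4, 120.8, 42.6]
orientation: [0.213, 3.134, -0.001]
ft_force: [1.8, -0.0, 1.3]
width: 0.5
```

Request:
{"op": "move_arm", "data": {"increments": [255,0,0,2,0,255,0,0,3,0,255,0,0,3,0]}}

```text
t: 5.78
ee_pos: [503.5, 120.9, 39.6]
orientation: [0.213, 3.133, -0.001]
ft_force: [0.9, 0.4, 2.1]
width: 0.5
```

Contact. I'll continue gently.

Request:
{"op": "move_arm", "data": {"increments": [255,0,0,1,0,255,0,0,2,0,255,0,0,3,0,255,0,0,3,0]}}

```text
t: 6.28
ee_pos: [504.3, 120.9, 37.5]
orientation: [0.212, 3.132, -0.0]
ft_force: [2.3, -2.1, 11.6]
width: 0.6
```

Request:
{"op": "move_arm", "data": {"increments": [255,0,0,1,0,255,0,0,1,0,255,0,0,1,0]}}

```text
t: 6.65
ee_pos: [504.4, 120.9, 37.4]
orientation: [0.212, 3.132, -0.0]
ft_force: [-1.3, -1.6, 14.4]
width: 0.4
```

Request:
{"op": "move_arm", "data": {"increments": [255,0,0,1,0,255,0,0,2,0,255,0,0,2,0]}}

```text
t: 7.02
ee_pos: [504.5, 120.9, 37.1]
orientation: [0.212, 3.131, -0.0]
ft_force: [-3.7, -2.4, 25.0]
width: 0.4
```

Request:
{"op": "move_arm", "data": {"increments": [255,0,0,-10,0,255,0,0,-30,0,255,0,0,-30,0]}}

```text
t: 7.4
ee_pos: [504.6, 121.1, 67.8]
orientation: [0.212, 3.131, 0.0]
ft_force: [0.2, 0.8, -0.3]
width: 0.9
```

```bash
python3 - <<'E'
from h import *
delta([-95,-72,70])
from workcell import ctrl
import cv2
d=ctrl.get_image('side');b=d['frame'][170:250,270:370,::-1]
cv2.imwrite('pics/c6.png',cv2.resize(b,None,fx=7,fy=7,interpolation=2))
E
```

```text
t 7.4 ee [504.6 121.1  67.8] F [ 0.2  0.8 -0.3] target [471.8  28.1  70. ] d [ 20.  -96.5  -2.3] yaw -0.1 w 0.9
```

View pics/c6.png

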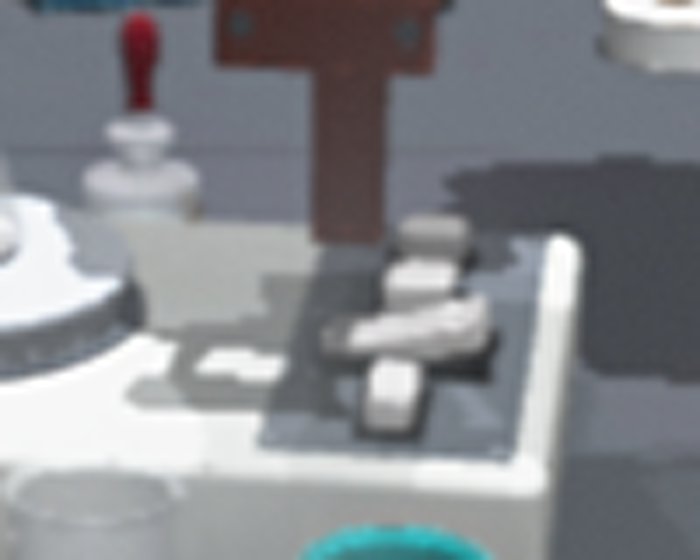

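The rocker is over: in the picture its near (right) end at (480,310) is now the high one and the far end (340,335) is low. Next is the round key.

Request:
{"op": "move_arm", "data": {"increments": [255,5,-25,0,0,255,10,-50,0,0,255,15,-75,0,0,255,20,-96,0,0,255,20,-97,0,0,255,20,-97,10,0,255,20,-97,18,0,255,20,-97,22,0,255,20,-97,22,0]}}

```text
t: 8.57
ee_pos: [471.0, 27.9, 44.4]
orientation: [0.211, 3.133, -0.0]
ft_force: [-0.4, 1.2, 1.0]
width: 0.6
```

```bash
python3 - <<'E'
from h import *
delta([-95,-72,36.5])
from workcell import ctrl
import cv2
d=ctrl.get_image('side');b=d['frame'][170:250,270:370,::-1]
t=ctrl.get_image('top')['frame'][220:310,200:340,::-1]
cv2.imwrite('pics/c7.png',cv2.resize(b,None,fx=7,fy=7,interpolation=2))
cv2.imwrite('pics/t7.png',cv2.resize(t,None,fx=5,fy=5,interpolation=2))
E
```

```text
t 8.575 ee [471.   27.9  44.4] F [-0.4  1.2  1. ] target [471.8  28.1  36.5] d [-0.8  0.4  7.9] yaw -0.1 w 0.6
```

View pics/c7.png

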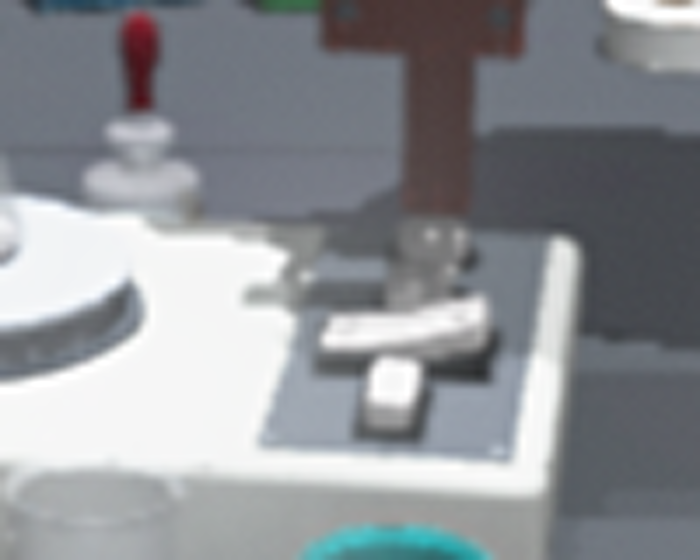

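View pics/t7.png

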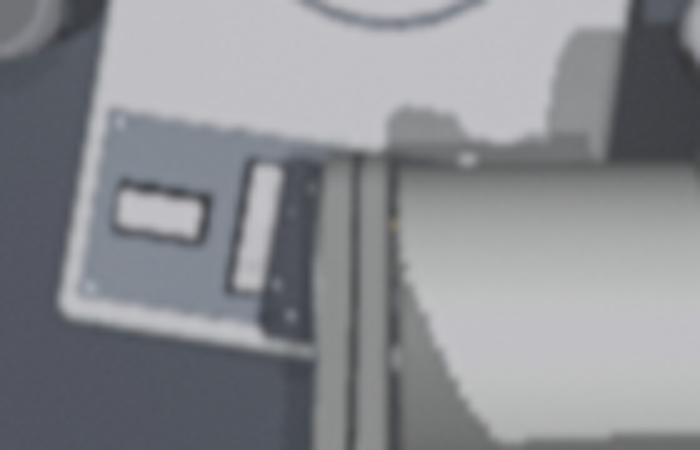

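The side view shows the fingers at columns 403–474, with the tip at row 213, centred just above the round key (398–470, row ~225). The square key is clear. I'll press.

Request:
{"op": "move_arm", "data": {"increments": [255,0,0,4,0,255,0,0,7,0,255,0,0,9,0,255,0,0,11,0,255,0,0,12,0,255,0,0,12,0]}}

```text
t: 9.43
ee_pos: [471.5, 27.7, 33.0]
orientation: [0.212, 3.131, -0.0]
ft_force: [0.4, 0.2, 2.7]
width: 0.6
```

Request:
{"op": "move_arm", "data": {"increments": [255,0,0,1,0,255,0,0,2,0,255,0,0,3,0,255,0,0,3,0]}}

```text
t: 9.93
ee_pos: [471.7, 27.7, 32.6]
orientation: [0.212, 3.131, -0.0]
ft_force: [-10.3, -0.0, 40.7]
width: 0.3
```

Request:
{"op": "move_arm", "data": {"increments": [255,0,0,-5,0,255,0,0,-30,0,255,0,0,-35,0,255,0,60,-35,0,255,0,100,-35,0,255,0,144,-35,0,255,0,144,-35,0]}}

```text
t: 10.8
ee_pos: [491.2, 172.7, 66.9]
orientation: [0.206, 3.131, 0.0]
ft_force: [-0.9, -0.6, -0.2]
width: 0.1
```

```bash
python3 - <<'E'
from h import *
delta([-95,72,36.5])
from workcell import ctrl
import cv2
d=ctrl.get_image('side');b=d['frame'][170:250,270:370,::-1]
t=ctrl.get_image('top')['frame'][220:310,200:340,::-1]
cv2.imwrite('pics/c8.png',cv2.resize(b,None,fx=7,fy=7,interpolation=2))
cv2.imwrite('pics/t8.png',cv2.resize(t,None,fx=5,fy=5,interpolation=2))
E
```

```text
t 10.8 ee [491.2 172.7  66.9] F [-0.9 -0.6 -0.2] target [490.9 170.9  36.5] d [ 0.2 -1.8 30.4] yaw 0.1 w 0.1
```

View pics/c8.png

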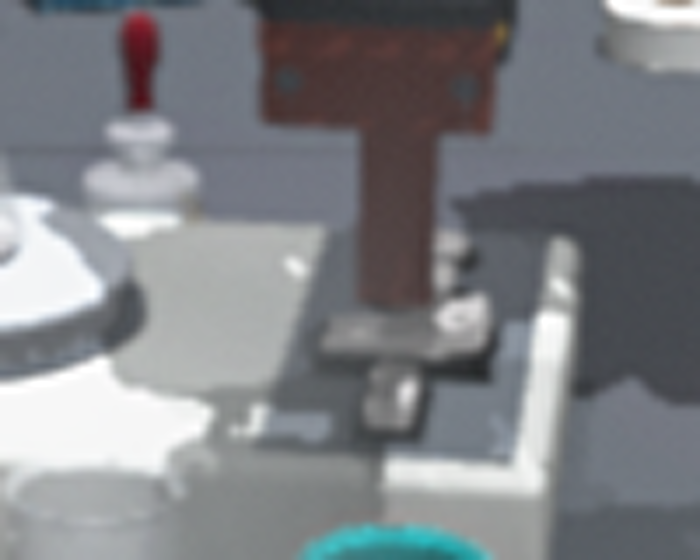

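View pics/t8.png

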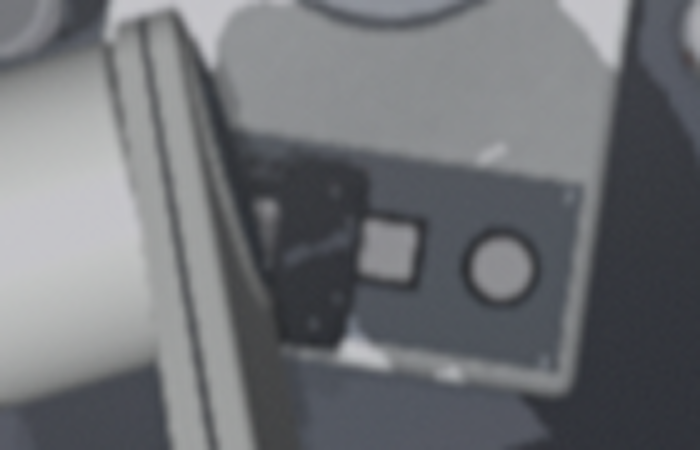

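The round key's top at crop (455,233) now sits about 17 px lower than before. I want a clear view of it before pressing the bar, so I'll lift the arm.

Request:
{"op": "move_arm", "data": {"increments": [255,0,-2,-30,0,255,0,-2,-60,0,255,0,-2,-70,0,255,0,-2,-70,0]}}

```text
t: 11.4
ee_pos: [489.8, 167.5, 136.8]
orientation: [0.211, 3.132, -0.001]
ft_force: [-1.6, 0.3, -0.1]
width: 0.7
```

```bash
python3 - <<'E'
from h import *
from workcell import ctrl
import cv2
delta([-95,72,36.5])
d=ctrl.get_image('side');b=d['frame'][190:240,290:360,::-1]
a=pickle.load(open('side.pkl','rb'))['frame'][190:240,290:360,::-1]
cv2.imwrite('pics/c9.png',np.vstack([cv2.resize(i,None,fx=6,fy=6,interpolation=2) for i in(a,b)]))
# predicted px of round rim top, up / home
for z in(69,63):print(z,(proj(d,W(P,[-95,-72,z]))-[290,190])*6)
E
```

```text
t 11.4 ee [489.8 167.5 136.8] F [-1.6  0.3 -0.1] target [490.9 170.9  36.5] d [ -0.3   3.5 100.3] yaw -0.1 w 0.7
69 [[245.82390028  71.18006672]]
63 [[245.50047927  85.08329777]]
```

View pics/c9.png

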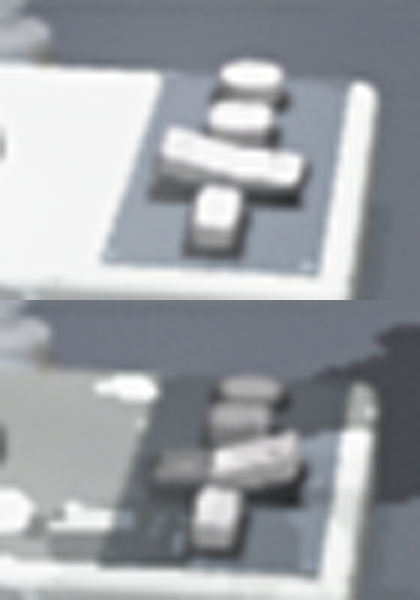

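The round key's top has dropped about 15 px in the crop (73 to 88), and 14 px is predicted for the full 6 mm, so it is home. The square key has not moved and the rocker is over. Next is the bar key.

Request:
{"op": "move_arm", "data": {"increments": [255,0,3,30,0,255,0,3,60,0,255,0,3,80,0,255,0,3,90,0,255,0,3,94,0,255,0,3,97,0,255,0,3,100,0,255,0,3,102,0,255,0,3,102,0]}}

```text
t: 12.58
ee_pos: [490.2, 170.5, 34.5]
orientation: [0.211, 3.132, -0.001]
ft_force: [-0.6, -0.6, 3.5]
width: 0.3
```

Request:
{"op": "move_arm", "data": {"increments": [255,0,0,1,0,255,0,0,2,0,255,0,0,3,0,255,0,0,4,0,255,0,0,4,0]}}

```text
t: 13.2
ee_pos: [490.3, 170.5, 32.4]
orientation: [0.211, 3.132, -0.001]
ft_force: [-7.5, -2.6, 28.7]
width: 0.4
```

Hard stop at 32.4, well above the spring force. I'll release and rise clear.

Request:
{"op": "move_arm", "data": {"increments": [255,0,0,-5,0,255,0,0,-30,0,255,0,0,-70,0,255,0,0,-110,0,255,0,0,-120,0,255,0,0,-120,0]}}

```text
t: 13.95
ee_pos: [490.2, 170.7, 152.4]
orientation: [0.211, 3.131, -0.001]
ft_force: [-0.4, 0.1, -0.8]
width: 0.3
```

```bash
python3 - <<'E'
from h import *
from workcell import ctrl
import cv2
delta([-95,72,36.5])
d=ctrl.get_image('side');b=d['frame'][190:240,290:360,::-1]
a=pickle.load(open('side.pkl','rb'))['frame'][190:240,290:360,::-1]
cv2.imwrite('pics/c10.png',np.vstack([cv2.resize(i,None,fx=6,fy=6,interpolation=2) for i in(a,b)]))
cv2.imwrite('pics/s10.png',d['frame'][:,:,::-1])
E
```

```text
t 13.95 ee [490.2 170.7 152.4] F [-0.4  0.1 -0.8] target [490.9 170.9  36.5] d [ -0.3   0.3 115.9] yaw -0.1 w 0.3
```

View pics/c10.png

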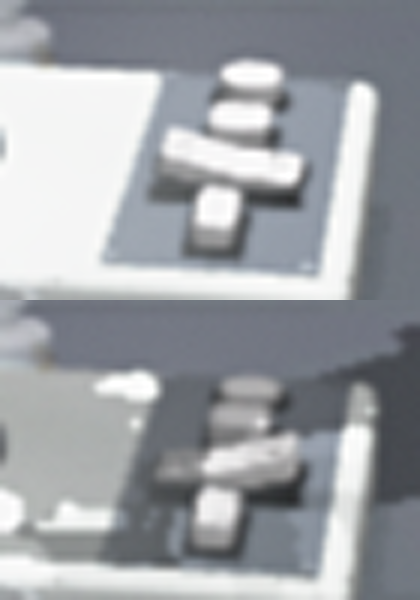

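View pics/s10.png

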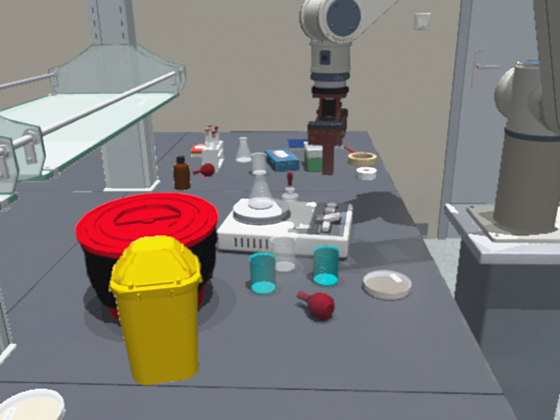

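The rocker is over, the round key is down, and the bar and square keys are up. The flask (261,188), beaker (284,253) and bottle (290,188) are where they were, and the arm is clear at (328,170).

```bash
python3 -c "
from workcell import ctrl
print(ctrl.close_job())"
```

```text
the job is handed in; nothing more can be done
None
```

I pressed the three controls in the order asked with the closed fingertips, rose clear and handed the job in at about 14 s. No verdict is reported.

| Control | Press | Last picture |
|---|---|---|
| Rocker | Far end pressed to a firm stop at 25 N | Tipped over, near end now raised |
| Round key | Pressed to a firm stop at about 41 N | Still down; measured just before the bar press, its drop matched the full 6 mm travel (about 15 px, 14 predicted) |
| Bar key | Pressed to a firm stop at 29 N, then released | Back up |

The square key was not pressed. The flask, beaker and bottle stand where they were.

**Height disagreement:** the cameras and the contact heights put the real fingertips about 31–33 mm above the reported TCP height. I relied on the pictures and contact forces for height instead of the reported value.

**Press force:** the round key's firm stop came up harder than I intended. The 41 N was on the fingertips, with no sign of the gripper's body touching anything.

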